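# Put the mixed-up things back on their own instruments

### The arm

A 7-joint arm with a two-finger parallel gripper is mounted at the origin on a cart in front of the work surface, level with it; the furniture and walls round the work are solid. World frame = base frame: x ahead of the robot, y to its left, z up, the work surface at z = 0. Lengths are in m, angles in rad, forces in N, time in s.
With the tool pointing down it reaches from about 0.4 to 0.75 m from the base axis. Payload 19.5 kg.
Tool frame: the origin (TCP) lies at the very end of the fingers, on their centre line; the grasp point (between the pads) lies 19 mm behind it (robot.pinch_z is the distance from the TCP to the grasp point, in m); z points along the fingers, y is the line along which they close (so a half turn about z gives the same grasp; the last joint's range is limited). The gripper opens to 85 mm and grips with 20 to 120 N. Pads are 22 mm wide; open, the fingers measure 114 mm over their backs; the gripper's body (76 mm by 85 mm) begins 54 mm behind the grasp point. The pads swing forward as they close: fully open they stand 13 mm farther back than shut.
Start: joints at [1.091, 0.707, -0.028, 1.485, 0.022, 0.951, -0.075], TCP at [0.244, -0.521, 0.231] pointing down, gripper open.
Joint ranges: [-2.71, 2.71], [-0.32, 2.16], [-1.57, 1.52], [0, 2.45], [-1.46, 4.6], [0, 2.02], [-2.83, 2.83]. Speed limits (rad/s): [1.89, 1.89, 2.57, 2.57, 3.01, 3.01, 3.01].

### API

Orientations are given as a rotation vector (axis times angle).
In Python, from bench import robot gives the robot as it stands.
- The arm moves only by the tool apply_moves, never from a script. Its argument "rows" is a list that holds one entry, the list of rows, each a list of 5 numbers: the closure, from -1 (fully open) to 1 (shut), so that 0 is half open, then the shift along the tool's x, y, z in cm, then the turn about the tool's z in rad. In form: [[[grip, dx, dy, dz, roll], ...]]. A call has 1 to 12 rows; each row is the pose to reach, as a shift and turn from the pose commanded when the call began, along the tool's axes at that moment; what a row does not reach only later rows make up. A row lasts 1/12 s, in which the tool goes at most 41.7 mm and 7.16 degrees, less where a joint would pass 70% of its speed; a pose out of reach is approached as far as the arm can. A call with a gripper value outside its range is refused whole. The fingers move at their own pace and stop on an object; the grip force is fixed at half the most. Time passes only in rows, so rows that repeat a pose let the fingers close. It gives the time, the measured TCP pose, the force, the opening and the grip force at its end, in the units of the state.
- robot.get_state(): the state, without advancing time (a new reading comes with each control period).
- robot.capture(name): name is "scene" or "top" or "wrist"; returns (picture, depth): 384x512x3 uint8, blue, green, red; 384x512 float32, m along the optical axis (not along the pixel's ray), 0 where there is no reading.
- robot.camera_model(name): a dict with "fov_y" (degrees; the focal length in pixels is half the picture's height over the tangent of half this angle, whatever the lens; pixels are square), "cx", "cy" (the principal point, pixels), "rvec" (rotation vector, rad) and "tvec" (3), from world to camera coordinates, as OpenCV has them. Camera axes: x right, y down, z forward; pixel columns grow to the right and rows downward; lengths in m; the calibration is good to about 2 mm. A picture is of the moment at which its call begins: read the wrist's pose just before it. camera_model takes no time and is no camera call; for the wrist camera it gives the pose at the moment of the call.
- robot.hand_in(): hands the job in; it is judged then, once.
The state is a dict: "t": time; "joints": joint angles; "joint_vel": joint speeds; "joint_efforts": joint torques, N m; "position": TCP position; "orientation": TCP orientation; "ft_force": force on the tool from outside, world axes, zero at the start; "moment": the same for the moment, N m; "grip_width": opening from 0.0 (shut) to 1.0 (fully open); "finger_force": force on a finger pad.
Only numpy, scipy, OpenCV 4.12 (cv2) and the standard library are available. Lean on these libraries where they do the work, as an engineer would, in place of code of your own. Each camera call takes 0.05 s, during which the arm holds its last target. There are 200 camera calls.

### The job

The four things on the small instruments have got mixed up: each stands on another's place. Rearrange them so that the check weight stands in the middle of the balance pan, the porcelain crucible in the middle of the hotplate, the blue-capped bottle in the middle of the orbital shaker and the blue sample tube in the middle of the aluminium cooling block. The empty cork mat is free for parking a thing on the way; keep everything upright throughout and let no thing topple.

Things in the scene. Friction and masses are not known exactly. Their poses are not given: they have to be found in the camera images.
- weight: Check weight of bare steel: upright cylinder 44 mm in diameter and 48 mm high, with a small knob on top (25 mm in diameter, its top 72 mm above the underside); about 0.5 kg. Grip it across the 44 mm body, about 35 mm above the underside. Origin: centre of the underside, z up.
- crucible: Open white porcelain crucible, round, 50 mm high, 49 mm in diameter at the rim and 41 mm at the foot, wall 3 mm; about 70 g. Grip it across the outside, about 35 mm above the foot. Origin: centre of the underside, z up.
- bottle: Clear bottle with blue screw cap, 63 mm in diameter and 141 mm high; about 0.22 kg. Grip it across the cap (48 mm in diameter, from 114 to 141 mm above the underside, fixed tight). It stands on an instrument; ignore the bottles at the back of the bench. Origin: centre of the underside, z up.
- tube: Blue capped sample tube, standing upright, 25 mm in diameter and 68 mm high; about 30 g. Grip it across the 22 mm shaft, about 45 mm above the underside. Origin: centre of the underside, z up.
- balance: Balance: low grey case 120 x 110 mm with a round steel pan 90 mm in diameter, display on the front. Flat top 40 mm above the bench. Fixed. Origin on the bench plane below the centre of the top; z up, -x to its front. One of the four things stands on it at the start.
- hotplate: Hotplate: low white case 120 x 110 mm with a square black glass-ceramic top 92 x 92 mm with a thin printed ring, two black knobs on the front (not the taller stirrer by the wall). Flat top 40 mm above the bench. Fixed. Origin on the bench plane below the centre of the top; z up, -x to its front. One of the four things stands on it at the start.
- shaker: Orbital shaker: low black case 120 x 110 mm with a square pale platform 96 x 96 mm, dotted with rows of small dark holes (flush), one black knob on the front. It does not move. Flat top 40 mm above the bench. Fixed. Origin on the bench plane below the centre of the top; z up, -x to its front. One of the four things stands on it at the start.
- cooler: Cooling block: bare aluminium block 100 x 100 mm with fins on its sides and a plain flat top. Flat top 40 mm above the bench. Fixed. Origin on the bench plane below the centre of the top; z up, -x to its front. One of the four things stands on it at the start.
- cork_mat: Round cork mat 100 mm in diameter, 6 mm thick, lying empty on the bench: the free parking spot. Fixed to the bench. Origin: centre of its underside, on the bench plane. The five places (four instruments and mat) are at least 150 mm apart, centre to centre.
Things that resemble listed ones, but are neither listed nor needed, are in the scene too. Leave any black or orange look-alike of the crucible alone.

How it is judged:
At the end, for the whole second after the job is handed in: Check weight on the balance, crucible on the hotplate, bottle on the shaker, tube on the cooling block: each with its centre within 15 mm of the centre of the top, standing on it, upright within 0.1 rad and at rest (horizontal distance between weight and balance below 0.015 m and z of weight in the frame of balance between 0.035 and 0.046 m and angle between each of weight, crucible, bottle, tube's own z axis and vertical below 0.1 rad and linear speed of each of weight, crucible, bottle, tube below 0.02 m/s and horizontal distance between crucible and hotplate below 0.015 m and z of crucible in the frame of hotplate between 0.035 and 0.046 m and horizontal distance between bottle and shaker below 0.015 m and z of bottle in the frame of shaker between 0.035 and 0.046 m and horizontal distance between tube and cooler below 0.015 m and z of tube in the frame of cooler between 0.035 and 0.046 m); the robot touches nothing.
It fails at once if the weight topples (tilts more than 0.6 rad) (angle between weight's own z axis and vertical above 0.6 rad).
It fails at once if the crucible topples (tilts more than 0.6 rad) (angle between crucible's own z axis and vertical above 0.6 rad).
It fails at once if the bottle topples (tilts more than 0.6 rad) (angle between bottle's own z axis and vertical above 0.6 rad).
It fails at once if the tube topples (tilts more than 0.6 rad) (angle between tube's own z axis and vertical above 0.6 rad).
It also fails if it takes over 125 s, if anything falls off the work surface, if the arm or the gripper's body presses on something with over 40 N, if the wrist force passes 120 N, or if a joint passes its speed limit or range.

## Working session

There is one attempt and no reset: what is moved stays moved. The work goes in short steps, Python scripts to look and compute and a tool call to move; the robot and the scene stay as the last step left them, time stands still between calls to the robot, and variables do not carry over. Pictures are saved under pics/ and viewed, at most 14 in all, crops included, and the job is handed in when it is done.

Besides the shell and the picture viewer there is one more tool, called after ">>>" as name(argument=value, ...), one argument or row to a line, values as JSON. apply_moves: Moves the arm, as the interface text tells. Its arguments: {"type":"object","properties":{"rows":{"type":"array","items":{"type":"array","items":{"type":"array","items":{"type":"number"}}}}},"required":["rows"]}

```bash
ls; mkdir -p pics
python3 - <<'E'
from bench import robot
import cv2
s=robot.get_state();print({k:s[k] for k in('t','position','orientation','grip_width')})
for n in('scene','top'):
    p,d=robot.capture(n);cv2.imwrite(f'pics/{n}0.png',p);import numpy as np;np.save(f'{n}0.npy',d)
    print(n,robot.camera_model(n))
E
```

```text
pics
{'t': 0.0, 'position': array([ 0.24364865, -0.5205598 ,  0.23084154]), 'orientation': array([-3.06566469e+00, -6.81898050e-01,  3.86527169e-04]), 'grip_width': 1.000211884282196}
scene {'fov_y': 42.12698048258981, 'cx': 249.46909339477344, 'cy': 193.78978315844589, 'rvec': array([ 2.52268102, -0.1715518 ,  0.05172325]), 'tvec': array([-0.61109441,  0.13762123,  1.56377267])}
top {'fov_y': 56.783290911705194, 'cx': 252.1766032464819, 'cy': 189.5880879112009, 'rvec': array([ 2.19957406, -2.14998923,  0.09847568]), 'tvec': array([0.06210375, 0.61369853, 1.0518144 ])}
```

View pics/scene0.png

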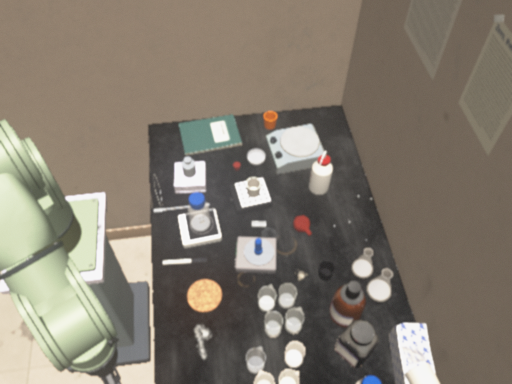

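View pics/top0.png

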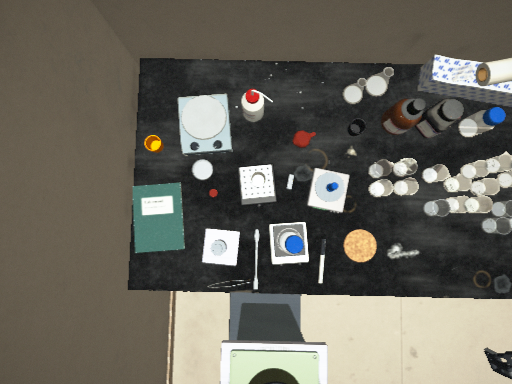

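The overhead view shows the things at about (221,247) weight, (258,182) crucible on the dotted shaker, (331,188) tube on the round pan, (290,243) bottle, and the cork mat at (360,246). I'll zoom in and measure.

```bash
cat > h.py <<'E'
import numpy as np,cv2
from scipy.spatial.transform import Rotation as R
from bench import robot
def ray(m,u,v,z,h=384):
    f=h/2/np.tan(np.radians(m['fov_y']/2)); Rm=R.from_rotvec(m['rvec']).as_matrix(); c=-Rm.T@m['tvec']
    d=Rm.T@np.array([(u-m['cx'])/f,(v-m['cy'])/f,1]); return c+d*(z-c[2])/d[2]
def proj(m,P,h=384):
    f=h/2/np.tan(np.radians(m['fov_y']/2)); q=R.from_rotvec(m['rvec']).as_matrix()@np.array(P)+m['tvec']
    return f*q[0]/q[2]+m['cx'],f*q[1]/q[2]+m['cy']
E
python3 - <<'E'
from h import *
p=cv2.imread('pics/top0.png');m=robot.camera_model('top')
c=p[150:275,195:385];cv2.imwrite('pics/c0.png',cv2.resize(c,None,fx=4.2,fy=4.2,interpolation=cv2.INTER_CUBIC))
for n,u,v,z in [('cooler?',221,247,.04),('shaker',257.5,184,.04),('bal',328.5,189,.04),('hot',289,243,.04),('mat',360,246,.006),('cap',294,244,.181),('tubetop',333,187,.108),('knob',219,247,.112),('crucrim',259,180,.09)]:
    print(n,ray(m,u,v,z).round(3))
E
```

```text
cooler? [0.438 0.164 0.04 ]
shaker [0.628 0.06  0.04 ]
bal [ 0.618 -0.153  0.04 ]
hot [ 0.455 -0.037  0.04 ]
mat [ 0.448 -0.257  0.006]
cap [ 0.46  -0.035  0.181]
tubetop [ 0.617 -0.151  0.108]
knob [0.443 0.164 0.112]
crucrim [0.635 0.057 0.09 ]
```

View pics/c0.png

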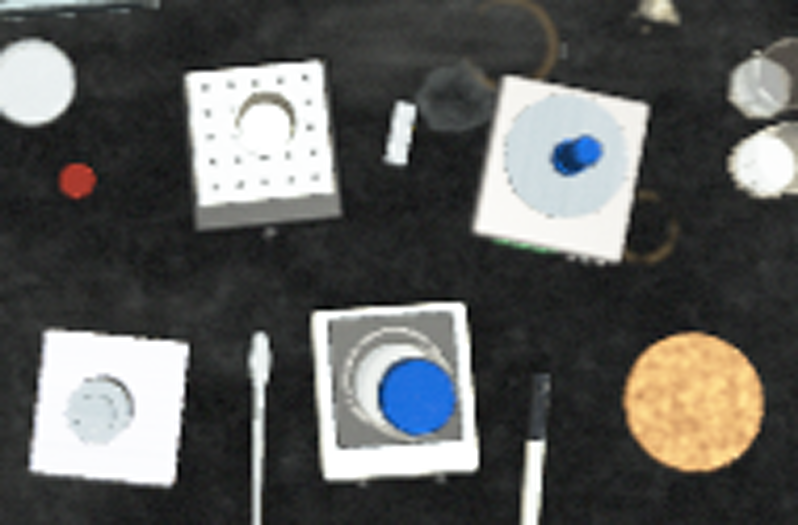

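Shown in the zoom: weight on the cooler (110,407), bottle on the hotplate (glass about (398,380)), crucible on the shaker (260,133), tube on the balance pan (566,155), and the empty mat at (693,402). That means two swaps, each using the mat once.

```bash
cat >> h.py <<'E'
def go(x,y,z,s=None):
    s=s or robot.get_state(); Rt=R.from_rotvec(s['orientation']).as_matrix()
    return (Rt.T@(np.array([x,y,z])-s['position'])*100).round(2)
E
python3 - <<'E'
from h import *
m=robot.camera_model('top');Rm=R.from_rotvec(m['rvec']).as_matrix();print('cam',-Rm.T@m['tvec'])
s=robot.get_state();print(R.from_rotvec(s['orientation']).as_matrix().round(2))
def t(u,v,z): return ray(m,195+(u+.5)/4.2-.5,150+(v+.5)/4.2-.5,z).round(3)
def poly(n,z,*c): P=np.array([t(*q,z) for q in c]);print(n,P.mean(0).round(3),np.linalg.norm(P-np.roll(P,1,0),axis=1).round(3))
poly('shaker',.04,(185,73),(322,60),(337,192),(196,206))
poly('glass',.04,(329,320),(459,311),(466,437),(336,447))
poly('hotcase',.04,(312,311),(466,301),(478,470),(325,480))
poly('balcase',.04,(503,75),(648,103),(622,262),(473,233))
poly('cooler',.04,(45,330),(189,343),(174,486),(30,471))
print('pan',t(566,155,.04),'mat',t(693,402,.006))
print('knob',t(98,411,.112),'cap',t(418,397,.181),'tube',t(588,152,.108),'cruc',t(265,124,.09))
d=np.load('top0.npy')
for z in (.1,):pass
E
```

```text
cam [0.51438847 0.07478588 1.10299948]
[[ 0.91  0.42 -0.  ]
 [ 0.42 -0.91  0.  ]
 [-0.   -0.   -1.  ]]
shaker [0.637 0.064 0.04 ] [0.097 0.099 0.096 0.101]
glass [ 0.464 -0.037  0.04 ] [0.089 0.092 0.089 0.091]
hotcase [ 0.456 -0.036  0.04 ] [0.119 0.109 0.118 0.108]
balcase [ 0.616 -0.153  0.04 ] [0.116 0.107 0.116 0.108]
cooler [0.44  0.166 0.04 ] [0.099 0.102 0.1   0.102]
pan [ 0.626 -0.156  0.04 ] mat [ 0.45  -0.256  0.006]
knob [0.442 0.167 0.112] cap [ 0.46  -0.035  0.181] tube [ 0.621 -0.156  0.108] cruc [0.637 0.061 0.09 ]
```

Run:
```python
from h import *
print(go(.621,-.156,.20)); print(R.from_rotvec(robot.get_state()['orientation']).as_matrix().round(4))
P={'cool':(.44,.166),'mat':(.45,-.256),'bal':(.622,-.155),'tube':(.621,-.156),'hot':(.461,-.037),'shak':(.634,.063),'wt':(.442,.167)}
s=robot.get_state();
def d(a,b):
    s2=dict(s);s2['position']=np.array([*P[a],0]);print(a,b,go(*P[b],0,s2)[:2])
for a,b in [('tube','mat'),('mat','wt'),('wt','bal'),('bal','mat'),('mat','cool')]:d(a,b)
```

```text
[ 49.63 -17.02   3.1 ]
[[ 9.057e-01  4.239e-01 -4.000e-04]
 [ 4.239e-01 -9.057e-01  9.000e-04]
 [-0.000e+00 -1.000e-03 -1.000e+00]]
tube mat [-19.73   1.81]
mat wt [ 17.21 -38.65]
wt bal [ 2.65 36.79]
bal mat [-19.86   1.86]
mat cool [ 16.98 -38.64]
```

>>> apply_moves(
  rows=[
    [[-1,45,-15,1,0],[-1,49.7,-17.6,3,0],[-1,49.7,-17.6,3,0],[-1,49.7,-17.6,3,0],[-1,49.7,-17.6,3,0],[-1,49.7,-17.6,3,0],[-1,49.7,-17.6,3,0],[-1,49.7,-17.6,3,0],[-1,49.7,-17.6,3,0],[-1,49.7,-17.6,3,0],[-1,49.7,-17.6,3,0],[-1,49.7,-17.6,3,0]],
  ],
)

```text
t: 1.1
position: [0.6004, -0.1685, 0.2027]
orientation: [-3.066, -0.683, 0.001]
ft_force: [1.0, -1.2, 1.0]
grip_width: 1.001
finger_force: 0.0
```

>>> apply_moves(
  rows=[
    [[-1,0,0,0,0],[-1,0,0,0,0],[-1,0,0,0,0],[-1,0,0,0,0]],
  ],
)

```text
t: 1.43
position: [0.5986, -0.1715, 0.203]
orientation: [3.067, 0.68, -0.001]
ft_force: [-0.6, 0.0, 0.8]
grip_width: 1.002
finger_force: 0.0
```

Run:
```python
from h import *
s=robot.get_state();print(s['position'],go(.621,-.156,.066))
m=robot.camera_model('wrist');p,d=robot.capture('wrist');cv2.imwrite('pics/w1.png',p)
print(m); print(proj(m,(.621,-.156,.108)),proj(m,(.626,-.156,.04)))
```

```text
[ 0.5986441  -0.17153658  0.20302614] [ 2.69 -0.47 13.7 ]
{'fov_y': 64.92727891200492, 'cx': 257.73045108152735, 'cy': 191.23752661351517, 'rvec': array([-2.43730929,  1.55363054,  0.22402962]), 'tvec': array([-0.40922632,  0.42221852,  0.48499646])}
(np.float64(250.79407438157213), np.float64(161.28156013990983)) (np.float64(254.29488597582872), np.float64(144.16210019818777))
```

View pics/w1.png

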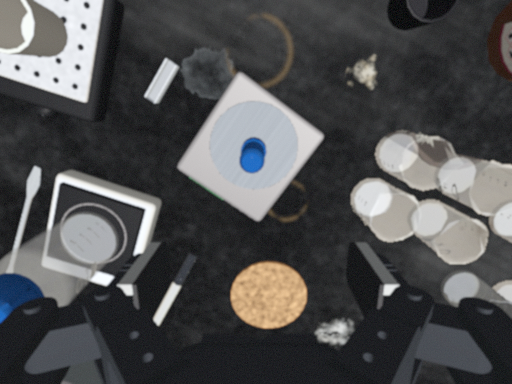

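Wrist view agrees: tube top at about (252,160) and pan centre at (254,144), both within a pixel or so of the predictions. I'll grip the tube.

>>> apply_moves(
  rows=[
    [[-1,2.7,-0.5,3,0],[-1,2.7,-0.5,6,0],[-1,2.7,-0.5,9,0],[-1,2.7,-0.5,12,0],[-1,2.7,-0.5,13.7,0],[-1,2.7,-0.5,13.7,0],[-1,2.7,-0.5,13.7,0],[1,2.7,-0.5,13.7,0],[1,2.7,-0.5,13.7,0],[1,2.7,-0.5,13.7,0],[1,2.7,-0.5,13.7,0],[1,2.7,-0.5,13.7,0]],
  ],
)

```text
t: 2.48
position: [0.6218, -0.1545, 0.0665]
orientation: [3.066, 0.682, 0.001]
ft_force: [-0.1, 0.8, -0.0]
grip_width: 0.3
finger_force: 0.0
```

>>> apply_moves(
  rows=[
    [[1,0,0,0,0],[1,0,0,0,0],[1,0,0,0,0],[1,0,0,0,0],[1,0,0,0,0],[1,0,0,0,0]],
  ],
)

```text
t: 2.98
position: [0.6219, -0.1545, 0.0666]
orientation: [3.066, 0.682, 0.001]
ft_force: [-1.4, -0.5, 6.4]
grip_width: 0.244
finger_force: 58.3
```

Run:
```python
from h import *
s=robot.get_state();print(s['t'],s['position'],s['grip_width']*85,s['finger_force'],s['ft_force'],go(.45,-.256,.034))
```

```text
2.9833 [ 0.62189346 -0.15454214  0.06655507] 20.71234234604226 58.27160546905361 [-1.42288927 -0.48568101  6.37423846] [-19.87   1.9    3.25]
```

>>> apply_moves(
  rows=[
    [[1,0,0,-2,0],[1,0,0,-4,0],[1,-1,0,-5,0],[1,-4,0.4,-5,0],[1,-7,0.7,-5,0],[1,-10,1,-5,0],[1,-13,1.3,-5,0],[1,-16,1.6,-5,0],[1,-18.5,1.8,-5,0],[1,-19.9,1.9,-5,0],[1,-19.9,1.9,-4,0],[1,-19.9,1.9,-2,0]],
  ],
)

```text
t: 3.98
position: [0.4502, -0.2568, 0.0871]
orientation: [3.065, 0.68, 0.004]
ft_force: [0.5, -0.4, 0.5]
grip_width: 0.241
finger_force: 58.3
```

>>> apply_moves(
  rows=[
    [[1,0,0,2,0],[1,0,0,4,0],[1,0,0,4.8,0],[1,0,0,5.2,0],[1,0,0,5.35,0],[1,0,0,5.35,0],[1,0,0,5.35,0],[1,0,0,5.35,0]],
  ],
)

```text
t: 4.65
position: [0.4499, -0.2561, 0.0331]
orientation: [3.066, 0.682, 0.001]
ft_force: [-0.2, -0.2, 0.0]
grip_width: 0.246
finger_force: 58.3
```

>>> apply_moves(
  rows=[
    [[-1,0,0,0,0],[-1,0,0,0,0],[-1,0,0,0,0],[-1,0,0,0,0],[-1,0,0,0,0],[-1,0,0,-1,0],[-1,0,0,-3,0],[-1,0,0,-6,0],[-1,0,0,-10,0],[-1,0,0,-14,0]],
  ],
)

```text
t: 5.48
position: [0.4489, -0.2557, 0.1746]
orientation: [-3.066, -0.682, 0.001]
ft_force: [0.5, -0.5, 0.8]
grip_width: 1.001
finger_force: 0.0
```

Run:
```python
from h import *
s=robot.get_state();print(s['t'],s['position'],s['grip_width']*85,go(.442,.167,.056))
p,d=robot.capture('top');cv2.imwrite('pics/t1.png',p)
```

```text
5.4833 [ 0.44885973 -0.25567287  0.17458825] 85.10441637458965 [ 17.3  -38.56  11.88]
```

>>> apply_moves(
  rows=[
    [[-1,0,0,-4,0],[-1,1,-2,-7,0],[-1,2.5,-5.5,-7,0],[-1,4,-9,-7,0],[-1,5.6,-12.5,-7,0],[-1,7.2,-16,-7,0],[-1,8.8,-19.5,-7,0],[-1,10.4,-23,-7,0],[-1,12,-26.5,-7,0],[-1,13.6,-30,-7,0],[-1,15.2,-33.5,-7,0],[-1,16.8,-37,-6,0]],
  ],
)

```text
t: 6.53
position: [0.4447, 0.1524, 0.2342]
orientation: [-3.066, -0.682, -0.004]
ft_force: [1.2, -0.6, -0.0]
grip_width: 0.999
finger_force: 0.0
```

>>> apply_moves(
  rows=[
    [[-1,0.5,-1.6,0,0],[-1,0.5,-1.6,0,0],[-1,0.5,-1.6,0,0],[-1,0.5,-1.6,0,0]],
  ],
)

```text
t: 6.87
position: [0.4426, 0.1662, 0.233]
orientation: [3.067, 0.681, 0.001]
ft_force: [-0.2, 0.4, 0.6]
grip_width: 1.0
finger_force: 0.0
```

Run:
```python
from h import *
s=robot.get_state();print(s['t'],s['position'],go(.442,.167,.056))
m=robot.camera_model('wrist');p,d=robot.capture('wrist');cv2.imwrite('pics/w2.png',p)
print(proj(m,(.442,.167,.112)),proj(m,(.44,.166,.04)))
```

```text
6.8667 [0.44257115 0.1661821  0.23299974] [-0.02 -0.1  17.7 ]
(np.float64(255.66789602966267), np.float64(185.3910210422411)) (np.float64(256.0931154227518), np.float64(170.55422239964912))
```

View pics/w2.png

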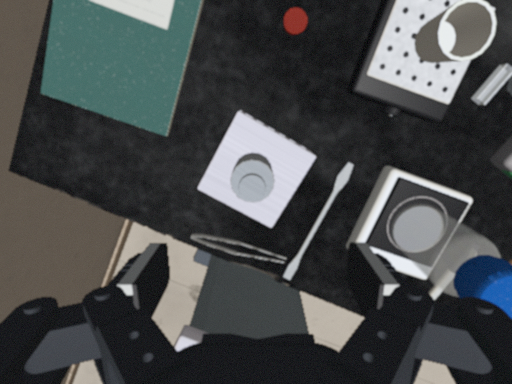

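View pics/t1.png

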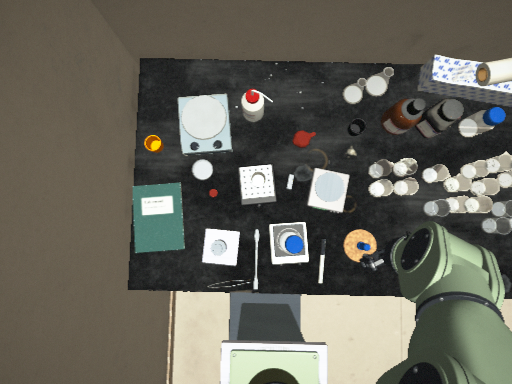

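Wrist view: weight knob at about (252,185) (predicted (256,185)) and cooler centre at (256,169) as predicted. The top view shows the tube standing on the mat near (363,246). Gripping the weight.

>>> apply_moves(
  rows=[
    [[-1,0,-0.1,4,0],[-1,0,-0.1,8,0],[-1,0,-0.1,11,0],[-1,0,-0.1,14,0],[-1,0,-0.1,16.5,0],[-1,0,-0.1,17.7,0],[-1,0,-0.1,17.7,0],[-1,0,-0.1,17.7,0],[1,0,-0.1,17.7,0],[1,0,-0.1,17.7,0],[1,0,-0.1,17.7,0],[1,0,-0.1,17.7,0]],
  ],
)

```text
t: 7.92
position: [0.4423, 0.1685, 0.0565]
orientation: [-3.066, -0.683, -0.002]
ft_force: [-5.4, 1.6, 31.5]
grip_width: 0.5
finger_force: 56.2
```

>>> apply_moves(
  rows=[
    [[1,0,0,0,0],[1,0,0,0,0],[1,0,0,0,0],[1,0,0,0,0],[1,0,0,0,0],[1,0,0,0,0]],
  ],
)

```text
t: 8.42
position: [0.4423, 0.1685, 0.0566]
orientation: [-3.066, -0.683, -0.002]
ft_force: [-3.7, 3.6, 19.2]
grip_width: 0.5
finger_force: 58.3
```

Run:
```python
from h import *
s=robot.get_state();print(s['t'],s['position'],s['grip_width']*85,s['finger_force'],s['ft_force'],go(.622,-.155,.057))
```

```text
8.4167 [0.44229583 0.16846143 0.05662989] 42.53267799429632 58.33959700539708 [-3.73297585  3.63853402 19.15160713] [ 2.55 36.92 -0.06]
```

>>> apply_moves(
  rows=[
    [[1,0,0,-1.5,0],[1,0,0,-4,0],[1,0,0,-7,0],[1,0,0,-10,0],[1,0,0.5,-13,0],[1,0.1,2,-15,0],[1,0.3,4.5,-16,0],[1,0.5,7.5,-16,0],[1,0.7,10.5,-16,0],[1,0.9,13.5,-16,0],[1,1.1,16.5,-16,0],[1,1.3,19.5,-16,0]],
  ],
)

```text
t: 9.42
position: [0.5368, -0.0047, 0.2158]
orientation: [-3.067, -0.682, 0.0]
ft_force: [0.8, 0.7, -4.4]
grip_width: 0.497
finger_force: 63.2
```

>>> apply_moves(
  rows=[
    [[1,0.2,3,0,0],[1,0.4,6,0,0],[1,0.6,9,0,0],[1,0.8,12,0,0],[1,1,15,0,0],[1,1.2,16.8,0,0],[1,1.25,17.4,0,0],[1,1.25,17.4,2,0],[1,1.25,17.4,5,0],[1,1.25,17.4,8,0],[1,1.25,17.4,11,0],[1,1.25,17.4,13,0]],
  ],
)

```text
t: 10.42
position: [0.6204, -0.1548, 0.083]
orientation: [-3.065, -0.683, 0.004]
ft_force: [0.2, 0.8, -5.0]
grip_width: 0.494
finger_force: 63.0
```

>>> apply_moves(
  rows=[
    [[1,0,0,1,0],[1,0,0,1.5,0],[1,0,0,1.5,0],[1,0,0,1.5,0]],
  ],
)

```text
t: 10.75
position: [0.6221, -0.1556, 0.0717]
orientation: [3.066, 0.682, 0.002]
ft_force: [0.5, 0.6, -4.1]
grip_width: 0.496
finger_force: 63.1
```

Run:
```python
from h import *
s=robot.get_state();print(s['t'],s['position'],s['grip_width']*85,s['finger_force'],s['ft_force'],go(.622,-.155,.0566))
p,d=robot.capture('wrist');m=robot.camera_model('wrist');cv2.imwrite('pics/w3.png',p);print(proj(m,(.626,-.156,.04)))
```

```text
10.75 [ 0.62211355 -0.15555842  0.07166029] 42.122885417243786 63.14580960664898 [ 0.50972811  0.64937668 -4.09386156] [ 0.01 -0.06  1.51]
(np.float64(259.46010801023954), np.float64(218.1188496967301))
```

View pics/w3.png

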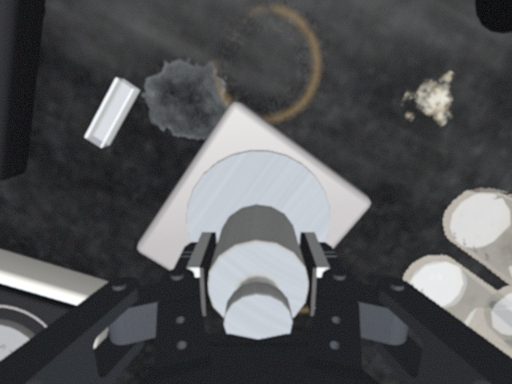

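The weight is held upright over the pan (pan centre at about (259,216), weight foot near (258,225)). I'll lower and release it.

>>> apply_moves(
  rows=[
    [[1,0,0,0.8,0],[1,0,0,1.2,0],[1,0,0,1.4,0],[1,0,0,1.5,0],[1,0,0,1.5,0],[1,0,0,1.5,0]],
  ],
)

```text
t: 11.3
position: [0.6215, -0.1555, 0.0567]
orientation: [-3.067, -0.682, -0.0]
ft_force: [-8.8, 2.7, 18.9]
grip_width: 0.495
finger_force: 65.6
```

>>> apply_moves(
  rows=[
    [[-1,0,0,0,0],[-1,0,0,0,0],[-1,0,0,0,0],[-1,0,0,0,0],[-1,0,0,0,0],[-1,0,0,-1,0],[-1,0,0,-3,0],[-1,0,0,-6,0],[-1,0,0,-10,0],[-1,0,0,-10,0],[-1,0,0,-10,0]],
  ],
)

```text
t: 12.22
position: [0.6225, -0.1558, 0.1581]
orientation: [3.065, 0.682, 0.006]
ft_force: [-0.3, -0.1, -0.9]
grip_width: 0.999
finger_force: 0.0
```

Run:
```python
from h import *
s=robot.get_state();print(s['t'],s['position'],s['grip_width']*85,go(.45,-.256,.033))
```

```text
12.2167 [ 0.62248588 -0.15579585  0.15810156] 84.91282929271316 [-19.91   1.74  12.45]
```

>>> apply_moves(
  rows=[
    [[-1,-4,0.4,0,0],[-1,-8,0.8,0,0],[-1,-12,1.1,0,0],[-1,-16,1.5,0,0],[-1,-19.9,1.8,0,0],[-1,-19.9,1.8,1,0],[-1,-19.9,1.8,4,0],[-1,-19.9,1.8,7,0],[-1,-19.9,1.8,10,0],[-1,-19.9,1.8,12.4,0],[-1,-19.9,1.8,12.4,0],[-1,-19.9,1.8,12.4,0]],
  ],
)

```text
t: 13.22
position: [0.4484, -0.2559, 0.0311]
orientation: [-3.065, -0.682, 0.003]
ft_force: [0.2, 1.0, 1.0]
grip_width: 0.999
finger_force: 0.0
```

>>> apply_moves(
  rows=[
    [[1,0,0,0,0],[1,0,0,0,0],[1,0,0,0,0],[1,0,0,0,0],[1,0,0,0,0],[1,0,0,0,0],[1,0,0,0,0],[1,0,0,0,0],[1,0,0,0,0],[1,0,0,0,0]],
  ],
)

```text
t: 14.05
position: [0.4493, -0.2564, 0.0321]
orientation: [3.066, 0.682, 0.001]
ft_force: [-0.4, -0.4, 10.3]
grip_width: 0.242
finger_force: 58.1
```

Run:
```python
from h import *
s=robot.get_state();print(s['t'],s['position'],s['grip_width']*85,s['finger_force'],go(.44,.166,.067))
```

```text
14.05 [ 0.44930416 -0.2564466   0.03213896] 20.60474642324185 58.101725676096976 [ 17.06 -38.65  -3.51]
```

>>> apply_moves(
  rows=[
    [[1,0,0,-2,0],[1,0,0,-5,0],[1,0,0,-8.5,0],[1,0,0,-12,0],[1,0,0,-15.5,0],[1,0,0,-19,0],[1,0.2,-0.5,-22,0],[1,1,-2.3,-23,0],[1,2.3,-5.2,-23,0],[1,3.8,-8.5,-23,0],[1,5.2,-11.8,-23,0],[1,6.6,-15,-23,0]],
  ],
)

```text
t: 15.05
position: [0.4447, -0.0907, 0.2618]
orientation: [-3.067, -0.682, -0.001]
ft_force: [1.8, 0.4, 0.2]
grip_width: 0.243
finger_force: 58.8
```

>>> apply_moves(
  rows=[
    [[1,1.5,-3.3,0,0],[1,2.9,-6.6,0,0],[1,4.4,-9.9,0,0],[1,5.8,-13.2,0,0],[1,7.3,-16.5,0,0],[1,8.7,-19.8,0,0],[1,9.8,-22.3,0,0],[1,10.4,-23.5,0,0],[1,10.46,-23.65,1,0],[1,10.46,-23.65,4,0],[1,10.46,-23.65,7,0],[1,10.46,-23.65,10,0]],
  ],
)

```text
t: 16.05
position: [0.4396, 0.1663, 0.1607]
orientation: [-3.066, -0.682, -0.002]
ft_force: [0.9, 0.7, -1.3]
grip_width: 0.245
finger_force: 58.8
```

>>> apply_moves(
  rows=[
    [[1,0,0,3,0],[1,0,0,6,0],[1,0,0,8,0],[1,0,0,8.2,0],[1,0,0,8.2,0],[1,0,0,8.2,0]],
  ],
)

```text
t: 16.55
position: [0.4401, 0.1663, 0.0806]
orientation: [-3.066, -0.682, -0.002]
ft_force: [-0.0, 0.2, 0.2]
grip_width: 0.242
finger_force: 58.8
```

Run:
```python
from h import *
s=robot.get_state();print(s['t'],s['position'],s['grip_width']*85,s['finger_force'],go(.44,.166,.0664))
```

```text
16.55 [0.44006214 0.16631968 0.08063823] 20.561122328865746 58.76998894251301 [-0.02  0.03  1.42]
```

>>> apply_moves(
  rows=[
    [[1,0,0,0.7,0],[1,0,0,1.2,0],[1,0,0,1.4,0],[1,0,0,1.4,0],[1,0,0,1.4,0]],
  ],
)

```text
t: 16.97
position: [0.4401, 0.166, 0.0659]
orientation: [3.067, 0.682, 0.002]
ft_force: [1.0, -2.2, 7.7]
grip_width: 0.242
finger_force: 58.5
```

>>> apply_moves(
  rows=[
    [[-1,0,0,0,0],[-1,0,0,0,0],[-1,0,0,0,0],[-1,0,0,0,0],[-1,0,0,0,0],[-1,0,0,-1,0],[-1,0,0,-3,0],[-1,0,0,-6,0],[-1,0,0,-10,0],[-1,0,0,-14,0],[-1,0,0,-14,0],[-1,0,0,-14,0]],
  ],
)

```text
t: 17.97
position: [0.4402, 0.1664, 0.2071]
orientation: [-3.066, -0.682, -0.005]
ft_force: [-0.3, 0.0, -0.8]
grip_width: 1.003
finger_force: 0.0
```

Run:
```python
from h import *
s=robot.get_state();print(s['t'],s['position'],s['grip_width']*85,go(.637,.061,.057))
p,d=robot.capture('scene');cv2.imwrite('pics/s4.png',cv2.resize(p[120:330,140:360],None,fx=2.8,fy=2.8))
```

```text
17.9667 [0.44023645 0.16641596 0.20710369] 85.2879849694017 [13.3  17.89 15.06]
```

View pics/s4.png

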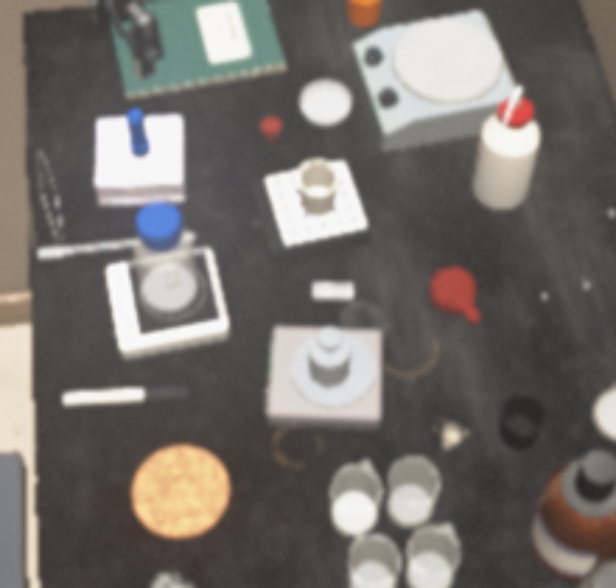

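Scene view: weight centred on the pan (325,365), tube upright on the cooler (138,130), bottle and crucible still in place. Next, the crucible.

>>> apply_moves(
  rows=[
    [[-1,2.4,3.2,0,0],[-1,4.8,6.4,0,0],[-1,7.2,9.6,0,0],[-1,9.6,12.8,0,0],[-1,12,16,0,0],[-1,13.3,17.9,0,0],[-1,13.3,17.9,0,0],[-1,13.3,17.9,0,0],[-1,13.3,17.9,0,0]],
  ],
)

```text
t: 18.77
position: [0.6352, 0.0609, 0.2042]
orientation: [-3.066, -0.683, 0.003]
ft_force: [0.4, 0.0, -0.5]
grip_width: 0.999
finger_force: 0.0
```

Run:
```python
from h import *
s=robot.get_state();print(s['t'],s['position'],go(.637,.061,.056))
m=robot.camera_model('wrist');p,d=robot.capture('wrist');cv2.imwrite('pics/w5.png',p)
print(proj(m,(.637,.061,.09)),proj(m,(.634,.063,.04)))
```

```text
18.7667 [0.63520474 0.06094539 0.20418359] [ 0.19  0.09 14.82]
(np.float64(257.700715271328), np.float64(185.1883107711533)) (np.float64(254.7827060030871), np.float64(174.1783326782871))
```

View pics/w5.png

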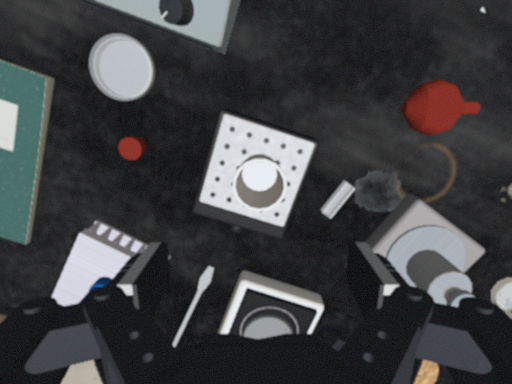

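The crucible rim is at about (259,183), predicted (258,185); the platform centre is at about (256,170). Gripping it.

>>> apply_moves(
  rows=[
    [[-1,0.1,0.1,3,0],[-1,0.1,0.1,6,0],[-1,0.1,0.1,9,0],[-1,0.1,0.1,12,0],[-1,0.1,0.1,14,0],[-1,0.1,0.1,14.8,0],[-1,0.1,0.1,14.8,0],[-1,0.1,0.1,14.8,0],[1,0.1,0.1,14.8,0],[1,0.1,0.1,14.8,0],[1,0.1,0.1,14.8,0],[1,0.1,0.1,14.8,0]],
  ],
)

```text
t: 19.82
position: [0.638, 0.0602, 0.0588]
orientation: [-3.066, -0.682, -0.003]
ft_force: [-2.3, -0.3, 10.7]
grip_width: 0.54
finger_force: 59.7
```

>>> apply_moves(
  rows=[
    [[1,0,0,0,0],[1,0,0,0,0],[1,0,0,0,0],[1,0,0,0,0],[1,0,0,0,0],[1,0,0,0,0]],
  ],
)

```text
t: 20.32
position: [0.6379, 0.0602, 0.0588]
orientation: [-3.067, -0.682, -0.003]
ft_force: [-2.2, 1.0, 11.4]
grip_width: 0.537
finger_force: 59.8
```

Run:
```python
from h import *
s=robot.get_state();print(s['t'],s['position'],s['grip_width']*85,s['finger_force'],s['ft_force'],go(.45,-.256,s['position'][2]-.034))
```

```text
20.3167 [0.6379081  0.06018411 0.05877825] 45.66262154934432 59.80746336313217 [-2.2458395   0.95053393 11.37135536] [-30.43  20.67   3.35]
```

>>> apply_moves(
  rows=[
    [[1,0,0,-1.5,0],[1,0,0,-4,0],[1,0,0,-7,0],[1,0,0,-10,0],[1,-0.4,0.3,-13,0],[1,-1.7,1.1,-15,0],[1,-3.8,2.6,-16,0],[1,-6.2,4.2,-16,0],[1,-8.7,5.9,-16,0],[1,-11.2,7.6,-16,0],[1,-13.7,9.3,-16,0],[1,-16.2,11,-16,0]],
  ],
)

```text
t: 21.32
position: [0.5363, -0.1094, 0.218]
orientation: [3.066, 0.682, 0.001]
ft_force: [0.7, -0.5, -0.4]
grip_width: 0.539
finger_force: 61.5
```

>>> apply_moves(
  rows=[
    [[1,-2.5,1.7,0,0],[1,-5,3.4,0,0],[1,-7.5,5.1,0,0],[1,-10,6.8,0,0],[1,-12.3,8.3,0,0],[1,-13.8,9.4,0,0],[1,-14.2,9.7,1,0],[1,-14.2,9.7,4,0],[1,-14.2,9.7,7.5,0],[1,-14.2,9.7,11,0],[1,-14.2,9.7,14.5,0],[1,-14.2,9.7,16.5,0]],
  ],
)

```text
t: 22.32
position: [0.449, -0.2559, 0.0498]
orientation: [-3.065, -0.682, 0.002]
ft_force: [-0.2, 0.1, -1.7]
grip_width: 0.541
finger_force: 61.5
```

>>> apply_moves(
  rows=[
    [[1,0,0,1,0],[1,0,0,1,0],[1,0,0,1,0]],
  ],
)

```text
t: 22.57
position: [0.45, -0.2566, 0.0433]
orientation: [3.066, 0.682, 0.001]
ft_force: [-0.6, -0.4, -0.7]
grip_width: 0.54
finger_force: 61.5
```

Run:
```python
from h import *
s=robot.get_state();print(s['t'],s['position'],s['grip_width']*85,s['finger_force'],s['ft_force'],go(.45,-.256,.0248))
```

```text
22.5667 [ 0.45004861 -0.25656739  0.04333448] 45.881737083444534 61.533020637012896 [-0.58544019 -0.44748138 -0.69452084] [ 0.02 -0.05  1.85]
```

>>> apply_moves(
  rows=[
    [[1,0,0,0.8,0],[1,0,0,1.4,0],[1,0,0,1.7,0],[1,0,0,1.8,0],[1,0,0,1.8,0],[1,0,0,1.8,0]],
  ],
)

```text
t: 23.07
position: [0.4499, -0.2564, 0.0249]
orientation: [3.066, 0.682, 0.001]
ft_force: [0.0, 1.2, 4.6]
grip_width: 0.537
finger_force: 61.9
```

>>> apply_moves(
  rows=[
    [[-1,0,0,0,0],[-1,0,0,0,0],[-1,0,0,0,0],[-1,0,0,0,0],[-1,0,0,0,0],[-1,0,0,-1,0],[-1,0,0,-3,0],[-1,0,0,-6.5,0],[-1,0,0,-10,0],[-1,0,0,-14,0],[-1,0,0,-18,0],[-1,0,0,-21,0]],
  ],
)

```text
t: 24.07
position: [0.4497, -0.2564, 0.2385]
orientation: [3.065, 0.682, 0.003]
ft_force: [1.1, 0.3, 0.2]
grip_width: 1.004
finger_force: 0.0
```

Run:
```python
from h import *
s=robot.get_state();print(s['t'],s['position'],s['grip_width']*85,s['ft_force'],go(.46,-.035,.148))
```

```text
24.0667 [ 0.4496939  -0.25636959  0.23849069] 85.35445902287654 [1.14121721 0.33120118 0.20553959] [ 10.3  -19.63   9.03]
```

>>> apply_moves(
  rows=[
    [[-1,1.5,-3,0,0],[-1,3.2,-6.2,0,0],[-1,4.9,-9.4,0,0],[-1,6.6,-12.6,0,0],[-1,8.3,-15.8,0,0],[-1,9.8,-18.7,0,0],[-1,10.3,-19.6,0,0],[-1,10.3,-19.6,0,0],[-1,10.3,-19.6,0,0],[-1,10.3,-19.6,0,0]],
  ],
)

```text
t: 24.9
position: [0.4598, -0.0365, 0.2348]
orientation: [3.067, 0.68, -0.0]
ft_force: [0.9, -1.2, 0.6]
grip_width: 0.999
finger_force: 0.0
```

Run:
```python
from h import *
s=robot.get_state();print(s['t'],s['position'],go(.46,-.035,.148))
m=robot.camera_model('wrist');p,d=robot.capture('wrist');cv2.imwrite('pics/w6.png',p)
print(proj(m,(.46,-.035,.181)))
k=cv2.inRange(cv2.cvtColor(p,cv2.COLOR_BGR2HSV),(100,150,60),(125,255,255))
n,l,st,c=cv2.connectedComponentsWithStats(k)
for i in range(1,n):
    if st[i,4]>150: print(st[i],c[i],ray(m,*c[i],.181))
```

```text
24.9 [ 0.45982373 -0.03650831  0.23476167] [ 0.08 -0.13  8.68]
(np.float64(254.5918881186999), np.float64(209.74118244684033))
[  25   97   64   23 1174] [ 57.68398637 108.07751278] [0.46934848 0.10537154 0.181     ]
[ 221  174   68   68 3530] [254.70623229 207.96912181] [ 0.46121163 -0.03452681  0.181     ]
```

View pics/w6.png

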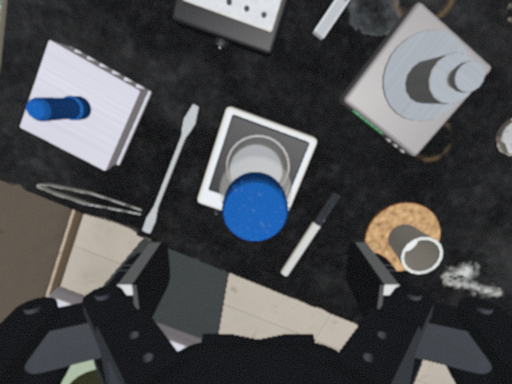

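The bottle cap is centred at (255,208), i.e. (0.461,-0.035), as expected. The crucible stands upright on the mat at (410,240). Gripping the cap.

>>> apply_moves(
  rows=[
    [[-1,0.1,-0.1,2,0],[-1,0.1,-0.1,4.5,0],[-1,0.1,-0.1,7,0],[-1,0.1,-0.1,8.4,0],[-1,0.1,-0.1,8.7,0],[-1,0.1,-0.1,8.7,0],[-1,0.1,-0.1,8.7,0],[1,0.1,-0.1,8.7,0],[1,0.1,-0.1,8.7,0],[1,0.1,-0.1,8.7,0],[1,0.1,-0.1,8.7,0],[1,0.1,-0.1,8.7,0]],
  ],
)

```text
t: 25.95
position: [0.4607, -0.0338, 0.1484]
orientation: [3.066, 0.682, 0.002]
ft_force: [-2.5, 1.4, 19.1]
grip_width: 0.535
finger_force: 60.1
```

>>> apply_moves(
  rows=[
    [[1,0,0,0,0],[1,0,0,0,0],[1,0,0,0,0],[1,0,0,0,0],[1,0,0,0,0],[1,0,0,0,0]],
  ],
)

```text
t: 26.45
position: [0.4607, -0.0337, 0.1484]
orientation: [3.067, 0.682, 0.002]
ft_force: [-3.4, 0.7, 18.2]
grip_width: 0.534
finger_force: 60.1
```

Run:
```python
from h import *
s=robot.get_state();print(s['t'],s['position'],s['grip_width']*85,s['finger_force'],s['ft_force'],go(.635,.063,s['position'][2]))
```

```text
26.45 [ 0.46074909 -0.03373251  0.14842331] 45.42922313171926 60.103619293223005 [-3.37873761  0.71503449 18.18344848] [19.88 -1.37  0.03]
```

>>> apply_moves(
  rows=[
    [[1,0,0,-1,0],[1,0,0,-3,0],[1,0,0,-5,0],[1,0.5,0,-6,0],[1,2,-0.1,-6,0],[1,4,-0.3,-6,0],[1,6.5,-0.4,-6,0],[1,9,-0.6,-6,0],[1,11.5,-0.8,-6,0],[1,14,-1,-6,0],[1,16.5,-1.1,-6,0],[1,18.5,-1.3,-6,0]],
  ],
)

```text
t: 27.45
position: [0.6236, 0.0572, 0.2075]
orientation: [-3.066, -0.683, -0.0]
ft_force: [-0.4, 0.0, -1.6]
grip_width: 0.53
finger_force: 62.6
```

>>> apply_moves(
  rows=[
    [[1,1,-0.1,0,0],[1,1.4,-0.1,0,0],[1,1.4,-0.1,1.5,0],[1,1.4,-0.1,3.5,0],[1,1.4,-0.1,4.8,0],[1,1.4,-0.1,4.8,0],[1,1.4,-0.1,4.8,0],[1,1.4,-0.1,4.8,0]],
  ],
)

```text
t: 28.12
position: [0.635, 0.063, 0.1606]
orientation: [3.067, 0.682, 0.002]
ft_force: [0.7, -0.7, -2.3]
grip_width: 0.531
finger_force: 62.6
```

Run:
```python
from h import *
s=robot.get_state();print(s['t'],s['position'],s['grip_width']*85,s['finger_force'],s['ft_force'],go(.635,.063,.1484))
```

```text
28.1167 [0.63499147 0.06296688 0.16063731] 45.161727782548006 62.5802314843088 [ 0.71891472 -0.67448036 -2.32688719] [ 0.   -0.    1.22]
```

>>> apply_moves(
  rows=[
    [[1,0,0,0.6,0],[1,0,0,1,0],[1,0,0,1.15,0],[1,0,0,1.2,0],[1,0,0,1.2,0],[1,0,0,1.2,0]],
  ],
)

```text
t: 28.62
position: [0.6351, 0.0632, 0.1486]
orientation: [-3.067, -0.682, -0.002]
ft_force: [-4.3, -0.4, 14.2]
grip_width: 0.532
finger_force: 64.8
```

>>> apply_moves(
  rows=[
    [[-1,0,0,0,0],[-1,0,0,0,0],[-1,0,0,0,0],[-1,0,0,0,0],[-1,0,0,0,0],[-1,0,0,-1,0],[-1,0,0,-3,0],[-1,0,0,-6,0],[-1,0,0,-9,0],[-1,0,0,-9,0],[-1,0,0,-9,0]],
  ],
)

```text
t: 29.53
position: [0.6352, 0.0632, 0.2395]
orientation: [3.066, 0.682, 0.005]
ft_force: [0.2, -0.2, -0.8]
grip_width: 1.006
finger_force: 0.0
```

Run:
```python
from h import *
s=robot.get_state();print(s['t'],s['position'],s['grip_width']*85,go(.45,-.2565,.0225))
```

```text
29.5333 [0.63524749 0.06315236 0.23947937] 85.52619980677176 [-30.39  21.08  21.63]
```

Back to the crucible on the mat.

>>> apply_moves(
  rows=[
    [[-1,-3.1,2.1,0,0],[-1,-6.2,4.3,0,0],[-1,-9.3,6.4,0,0],[-1,-12.4,8.6,0,0],[-1,-15.5,10.7,0,0],[-1,-18.6,12.9,0,0],[-1,-21.7,15,0,0],[-1,-24.8,17.2,0,0],[-1,-27.9,19.3,0,0],[-1,-30.4,21.1,1,0],[-1,-30.4,21.1,4,0],[-1,-30.4,21.1,8,0]],
  ],
)

```text
t: 30.53
position: [0.4485, -0.259, 0.1581]
orientation: [3.065, 0.676, 0.004]
ft_force: [1.9, -0.8, -0.9]
grip_width: 1.0
finger_force: 0.0
```

>>> apply_moves(
  rows=[
    [[-1,0,0,0,0],[-1,0,0,3,0],[-1,0,0,6,0],[-1,0,0,9,0],[-1,0,0,12,0],[-1,0,0,13.5,0],[-1,0,0,13.5,0],[-1,0,0,13.5,0],[1,0,0,13.5,0],[1,0,0,13.5,0],[1,0,0,13.5,0],[1,0,0,13.5,0]],
  ],
)

```text
t: 31.53
position: [0.4494, -0.2569, 0.0238]
orientation: [3.066, 0.682, 0.002]
ft_force: [-1.5, 2.2, 21.7]
grip_width: 0.539
finger_force: 57.9
```

>>> apply_moves(
  rows=[
    [[1,0,0,0,0],[1,0,0,0,0],[1,0,0,0,0],[1,0,0,0,0],[1,0,0,0,0],[1,0,0,0,0]],
  ],
)

```text
t: 32.03
position: [0.4494, -0.2569, 0.0238]
orientation: [3.066, 0.682, 0.002]
ft_force: [-2.5, 3.3, 18.7]
grip_width: 0.54
finger_force: 58.3
```

Run:
```python
from h import *
s=robot.get_state();print(s['t'],s['position'],s['grip_width']*85,s['finger_force'],s['ft_force'],go(.461,-.037,s['position'][2]+.034))
```

```text
32.0333 [ 0.44937198 -0.25693693  0.02383521] 45.86176399646218 58.29718426535919 [-2.4508315  3.3029639 18.6805721] [ 10.38 -19.42  -3.41]
```

>>> apply_moves(
  rows=[
    [[1,0,0,-1.5,0],[1,0,0,-4,0],[1,0,0,-7,0],[1,0.3,-0.5,-9,0],[1,1.3,-2.4,-10,0],[1,2.7,-5,-10,0],[1,4.1,-7.6,-10,0],[1,5.5,-10.2,-10,0],[1,6.9,-12.8,-10,0],[1,8.3,-15.4,-10,0],[1,9.6,-17.9,-10,0],[1,10.4,-19.4,-10,0]],
  ],
)

```text
t: 33.03
position: [0.4608, -0.034, 0.123]
orientation: [-3.065, -0.686, -0.001]
ft_force: [-1.0, 0.2, -0.8]
grip_width: 0.537
finger_force: 61.5
```

>>> apply_moves(
  rows=[
    [[1,0,0,1,0],[1,0,0,3,0],[1,0,0,4.5,0],[1,0,0,5,0],[1,0,0,5,0],[1,0,0,5,0]],
  ],
)

```text
t: 33.53
position: [0.4609, -0.0371, 0.0731]
orientation: [-3.067, -0.682, -0.0]
ft_force: [0.9, -0.2, -0.4]
grip_width: 0.535
finger_force: 61.5
```

Run:
```python
from h import *
s=robot.get_state();print(s['t'],s['position'],s['grip_width']*85,s['finger_force'],s['ft_force'],go(.461,-.037,.058))
```

```text
33.5333 [ 0.46094057 -0.03710016  0.07311538] 45.44637463416132 61.4913765137544 [ 0.94219908 -0.22199567 -0.40376904] [ 0.01 -0.01  1.51]
```

>>> apply_moves(
  rows=[
    [[1,0,0,0.7,0],[1,0,0,1.2,0],[1,0,0,1.4,0],[1,0,0,1.5,0],[1,0,0,1.5,0],[1,0,0,1.5,0]],
  ],
)

```text
t: 34.03
position: [0.4609, -0.0369, 0.058]
orientation: [-3.067, -0.682, -0.001]
ft_force: [-1.9, 0.7, 12.8]
grip_width: 0.54
finger_force: 62.4
```

>>> apply_moves(
  rows=[
    [[-1,0,0,0,0],[-1,0,0,0,0],[-1,0,0,0,0],[-1,0,0,0,0],[-1,0,0,0,0],[-1,0,0,-1,0],[-1,0,0,-3,0],[-1,0,0,-6.5,0],[-1,0,0,-10,0],[-1,0,0,-14,0],[-1,0,0,-18,0],[-1,0,0,-20,0]],
  ],
)

```text
t: 35.03
position: [0.4613, -0.0371, 0.2616]
orientation: [3.066, 0.682, 0.006]
ft_force: [0.3, -0.4, -0.2]
grip_width: 0.999
finger_force: 0.0
```

>>> apply_moves(
  rows=[
    [[-1,-4,4,0,0],[-1,-6,8,0,0],[-1,-8,12,0,0],[-1,-10,16,0,0],[-1,-12,20,0,0],[-1,-14,24,0,0],[-1,-16,28,0,0],[-1,-16,28,0,0],[-1,-16,28,0,0],[-1,-16,28,0,0],[-1,-16,28,0,0]],
  ],
)

```text
t: 35.95
position: [0.4347, -0.3577, 0.2573]
orientation: [-3.066, -0.683, 0.0]
ft_force: [0.2, 0.7, -0.7]
grip_width: 1.001
finger_force: 0.0
```

Run:
```python
from h import *
s=robot.get_state();print(s['t'],s['position'])
p,d=robot.capture('top');cv2.imwrite('pics/t7.png',cv2.resize(p[150:275,195:385],None,fx=4.2,fy=4.2,interpolation=cv2.INTER_CUBIC))
```

```text
35.95 [ 0.43470127 -0.35768656  0.2572632 ]
```

View pics/t7.png

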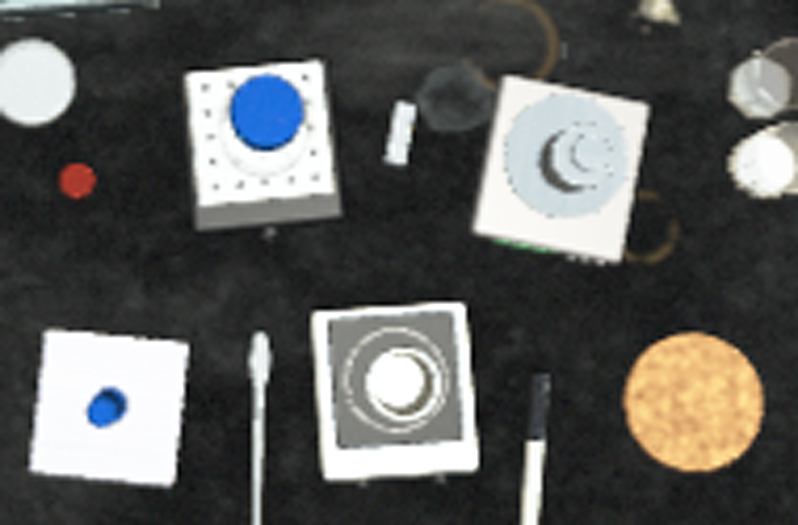

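All four stand upright and centred: bottle cap at (267,112), weight at (583,158), tube at (106,406), and crucible at (400,382) inside the hotplate ring. Handing in.

```bash
python3 -c "
from bench import robot
print(robot.hand_in())"
```

```text
the job is handed in; nothing more can be done
None
```

I moved all four things to their own instruments (weight on the balance, crucible on the hotplate, bottle on the shaker, tube on the cooling block) and handed the job in at about 36 s; the last overhead picture shows each upright near the centre, but the hand-in returned no verdict.

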